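# Zero the balance and record the reading with its wireless keys

### The job

Zero the glass-cased balance from its wireless hand switches and record the reading: press the blue key lightly with the fingertips and let it come up, then press the green key in the same way, and withdraw. Do not touch the red switch (it clears the record). Leave all the switches standing where they are, neither picked up nor pushed along, and leave the other things alone.

Things in the scene. Friction and masses are not known exactly. Their poses are not given: they have to be found in the camera images.
- blue_puck: The wireless hand switch with the blue key: a loose, low, round white puck, 64 mm across, 22 mm high, about 0.3 kg, on a rubber foot, standing upright on the worktop. Origin at the centre of its underside, z up. Its round blue key, 34 mm across, stands 13 mm out of the middle of its top, so the key's top is 35 mm above the worktop. The three pucks are alike but for the key colour and stand in any order, in a loose row across the worktop.
- blue_key_top (a point): Centre of the flat top face (26 mm across) of the blue key; it goes down with the key.
- blue_key (a joint): How far the blue key is pressed down, in m: 0 = up, 0.008 = fully down (it then still stands 5 mm proud). A spring brings it back up: about 0.8 N starts it, 2 N presses it 3 mm, 4 N takes it fully down. The switch counts a press from 3 mm, and counts the key as up again below 1.5 mm.
- green_puck: The wireless hand switch with the green key: a loose, low, round white puck, 64 mm across, 22 mm high, about 0.3 kg, on a rubber foot, standing upright on the worktop. Origin at the centre of its underside, z up. Its round green key, 34 mm across, stands 13 mm out of the middle of its top, so the key's top is 35 mm above the worktop. The three pucks are alike but for the key colour and stand in any order, in a loose row across the worktop.
- green_key_top (a point): Centre of the flat top face (26 mm across) of the green key; it goes down with the key.
- green_key (a joint): How far the green key is pressed down, in m: 0 = up, 0.008 = fully down (it then still stands 5 mm proud). A spring brings it back up: about 0.8 N starts it, 2 N presses it 3 mm, 4 N takes it fully down. The switch counts a press from 3 mm, and counts the key as up again below 1.5 mm.
- red_puck: The wireless hand switch with the red key: a loose, low, round white puck, 64 mm across, 22 mm high, about 0.3 kg, on a rubber foot, standing upright on the worktop. Origin at the centre of its underside, z up. Its round red key, 34 mm across, stands 13 mm out of the middle of its top, so the key's top is 35 mm above the worktop. The three pucks are alike but for the key colour and stand in any order, in a loose row across the worktop.
- red_key_top (a point): Centre of the flat top face (26 mm across) of the red key; it goes down with the key.
- red_key (a joint): How far the red key is pressed down, in m: 0 = up, 0.008 = fully down (it then still stands 5 mm proud). A spring brings it back up: about 0.8 N starts it, 2 N presses it 3 mm, 4 N takes it fully down. The switch counts a press from 3 mm, and counts the key as up again below 1.5 mm.
- stopper: Red-brown rubber stopper, 29 mm across, 26 mm high, standing loose. Origin at the centre of its underside.
- dish: Petri dish with red medium, 92 mm across, 16 mm high, lying loose. Origin at the centre of its underside.
- small_bottle: Small white bottle with a blue cap, 44 mm across, 92 mm high, standing loose. Origin at the centre of its underside.
- weight: Grey metal calibration weight with a knob, 23 mm across, 44 mm high, standing loose. Origin at the centre of its underside.
- tweezers: Steel forceps, 120 x 14 x 9 mm, lying loose. Origin at the centre of the underside, long along its own y.
Things that resemble listed ones, but are neither listed nor needed, are in the scene too. Leave any turquoise look-alike of the blue_puck alone.

How it is judged:
By the outcome, as a careful person would: the job done as asked, in the order asked, and still so for the second after the job is handed in, with the robot touching nothing.
It also fails if it takes over 42 s, if anything falls off the work surface, if the arm or the gripper's body presses on something with over 40 N, if the wrist force passes 120 N, or if a joint passes its speed limit or range.

### The arm

A 6-joint arm with a two-finger parallel gripper is mounted at the origin on the work surface; the furniture and walls round the work are solid. World frame = base frame: x ahead of the robot, y to its left, z up, the work surface at z = 0. Lengths are in m, angles in degrees, forces in N, time in s.
With the tool pointing down it reaches from about 0.25 to 0.725 m from the base axis. Payload 9.7 kg.
Tool frame: the origin (TCP) lies on the centre line of the jaws, within the pads' length; the fingertips stand 22 mm ahead of it and the grasp point (between the pads) lies 3 mm ahead of it; z points along the fingers, y is the direction in which the jaws open and shut (so a half turn about z gives the same grasp; the last joint's range is limited). The gripper opens to 85 mm and grips with 20 to 120 N. Pads are 22 mm wide; open, the fingers measure 114 mm over their backs; the gripper's body (76 mm by 85 mm) begins 54 mm behind the grasp point. The pads swing forward as they close: fully open they stand 13 mm farther back than shut.
Start: joints at [-71.448, 4.979, 10.078, 95.1, 0, 90], TCP at [0.175, -0.521, 0.253] pointing down, gripper open.
Joint ranges: [-179.16, 179.16], [-48.56, 103.87], [-65.8, 70.77], [-126.05, 130.52], [-82.76, 87.17], [-180, 180]. Speed limits (degrees/s): [127.2, 127.2, 147.25, 180, 180, 180].

### API

Orientations are given as [roll, pitch, yaw] about the fixed x, y, z axes, in that order (R = Rz(yaw) Ry(pitch) Rx(roll)).
In Python, from workcell import get_obs, camera, camera_params, job_done gives the robot as it stands.
- The arm moves only by the tool servo_tool, never from a script. Its argument "steps" is a list of rows, each an object of numbers: "x", "y", "z": the shift along the world's x, y, z in mm; "yaw": the turn about the world's z in degrees. A call has 1 to 12 rows; each row is the pose to reach, as a shift and turn from the pose measured when the call began; what a row does not reach only later rows make up. A row lasts 1/8 s, in which the tool goes at most 62.5 mm and 10.7 degrees, less where a joint would pass 70% of its speed; a pose out of reach is approached as far as the arm can. A call with a gripper value outside its range is refused whole. "grip" is the finger opening in mm, from 0 to 85.4, set as the call begins (left out, the last holds). The fingers move at their own pace and stop on an object; "grip_force" is the grip in N (left out, the last holds). Time passes only in rows, so rows that repeat a pose let the fingers close. It gives the time, the measured TCP pose, the force and the opening at its end, in the units of the state.
- get_obs(): the state, without advancing time (a new reading comes with each control period).
- camera(name): name is "side" or "top"; returns (picture, depth): 420x560x3 uint8, red, green, blue; 420x560 float32, m along the optical axis (not along the pixel's ray), 0 where there is no reading.
- camera_params(name): a dict with "intrinsics" (3x3 intrinsics, pixels), "rvec" (rotation vector, rad) and "tvec" (3), from world to camera coordinates, as OpenCV has them. Camera axes: x right, y down, z forward; pixel columns grow to the right and rows downward; lengths in m; the calibration is good to about 2 mm. A picture is of the moment at which its call begins. camera_params takes no time and is no camera call.
- job_done(): hands the job in, once; it reports no verdict.
The state is a dict: "time": time; "q": joint angles; "qd": joint speeds; "joint_efforts": joint torques, N m; "ee_pos": TCP position; "tcp_rot": TCP orientation; "wrist_force": force on the tool from outside, world axes, zero at the start; "torque": the same for the moment, N m; "opening": finger opening in m.
Only numpy, scipy, OpenCV 4.12 (cv2) and the standard library are available. Lean on these libraries where they do the work, as an engineer would, in place of code of your own. Each camera call takes 0.05 s, during which the arm holds its last target.

## Working session

There is one attempt and no reset: what is moved stays moved. The work goes in short steps, Python scripts to look and compute and a tool call to move; the robot and the scene stay as the last step left them, time stands still between calls to the robot, and variables do not carry over. Pictures are saved under pics/ and viewed, and the job is handed in when it is done.

Besides the shell and the picture viewer there is one more tool, called after ">>>" by a JSON object that holds its "name" and its "arguments". servo_tool: Moves the arm, as the interface text tells. Its arguments: {"type":"object","properties":{"steps":{"type":"array"},"grip":{"type":"number"},"grip_force":{"type":"number"}},"required":["steps"]}

```bash
mkdir -p pics
cat > h.py <<'E'
import numpy as np,cv2
from workcell import get_obs,camera,camera_params,job_done
def world(name,u,v,d):
    p=camera_params(name);K=np.array(p["intrinsics"]);R=cv2.Rodrigues(np.array(p["rvec"],float))[0];t=np.array(p["tvec"]).ravel()
    return R.T@(np.linalg.inv(K)@np.array([u,v,1.])*d-t)
def onplane(name,u,v,z):
    p=camera_params(name);K=np.array(p["intrinsics"]);R=cv2.Rodrigues(np.array(p["rvec"],float))[0];t=np.array(p["tvec"]).ravel()
    c=-R.T@t;r=R.T@np.linalg.inv(K)@np.array([u,v,1.]);return c+r*(z-c[2])/r[2]
def save(n,im): cv2.imwrite("pics/"+n,im[:,:,::-1])
E
python3 - <<'E'
from h import *
for n in("top","side"):
    im,d=camera(n);save(n+"0.png",im);np.savez(n+"0.npz",im=im,d=d)
print(get_obs())
E
```

```text
{'time': 0.1, 'q': array([-7.14492294e+01,  5.00769415e+00,  1.00379187e+01,  9.50995869e+01,
        1.30456183e-03,  9.00006157e+01]), 'qd': array([ 0.04238107, -0.06259041,  0.19937934,  0.10714182, -0.06358264,
       -0.00704479]), 'joint_efforts': array([ 3.03919187e-04, -5.21562195e+01,  4.65654624e+01,  1.60482799e-02,
        1.42759387e-05,  8.14272681e-06]), 'ee_pos': array([ 0.17492612, -0.52124477,  0.25264676]), 'tcp_rot': array([-1.79930638e+02, -1.30381553e-03,  1.85501534e+01]), 'wrist_force': array([-0.72173195, -0.58759919, -0.21797992]), 'torque': array([ 0.0325593 , -0.0101754 , -0.01320378]), 'opening': 0.0854514280288954}
```

```bash
ls pics
```

```text
side0.png
top0.png
```

View pics/top0.png

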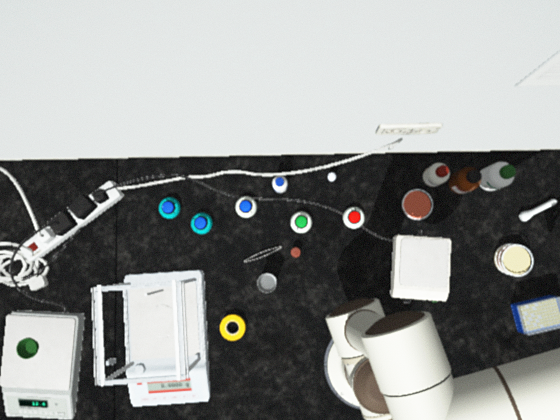

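View pics/side0.png

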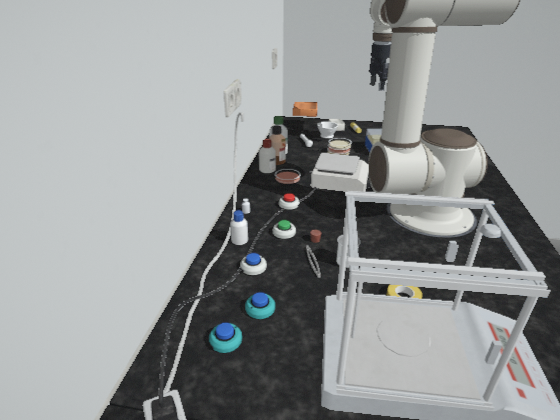

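Top view: white pucks with a blue key at (246,207), green at (302,222) and red at (354,217). Two turquoise-bodied look-alikes with blue keys are at (169,208) and (201,222). The bottle's blue cap is at (280,184). The only white-bodied blue one is at (246,207), so I'll enlarge it to confirm and measure it.

Run:
```python
from h import *
z=np.load("top0.npz");im,d=z["im"],z["d"]
c=im[165:265,150:380];save("crop0.png",cv2.resize(c,None,fx=3.4,fy=3.4,interpolation=cv2.INTER_CUBIC))
hsv=cv2.cvtColor(im,cv2.COLOR_RGB2HSV)
def blobs(cam,im,d,boxes):
    hsv=cv2.cvtColor(im,cv2.COLOR_RGB2HSV)
    for n,(u0,v0,u1,v1),(lo,hi) in boxes:
        m=cv2.inRange(hsv,(lo,120,60),(hi,255,255));k=np.zeros_like(m);k[v0:v1,u0:u1]=m[v0:v1,u0:u1]
        v,u=np.nonzero(k);dd=d[v,u]
        P=np.array([world(cam,a,b,c) for a,b,c in zip(u,v,dd) if c>0])
        top=P[P[:,2]>np.percentile(P[:,2],90)-.004]
        print(cam,n,len(u),u.mean(),v.mean(),"plane",onplane(cam,u.mean(),v.mean(),.03).round(4),"topmean",top.mean(0).round(4),"bb",top.min(0).round(3),top.max(0).round(3))
blobs("top",im,d,[("blue",(232,193,262,222),(100,130)),("green",(288,208,316,236),(45,85)),("red",(340,204,368,230),(0,8)),("bot",(270,174,290,195),(100,130))])
z=np.load("side0.npz")
blobs("side",z["im"],z["d"],[("blue",(240,248,268,275),(100,130)),("green",(272,216,298,240),(45,85)),("red",(278,190,302,210),(0,8))])
```

```text
top blue 110 245.26363636363635 205.74545454545455 plane [0.4693 0.3497 0.03  ] topmean [0.4682 0.3516 0.038 ] bb [0.453 0.338 0.035] [0.483 0.364 0.042]
top green 105 300.95238095238096 221.37142857142857 plane [0.4203 0.186  0.03  ] topmean [0.4211 0.1864 0.0387] bb [0.406 0.171 0.036] [0.436 0.201 0.044]
top red 114 353.9824561403509 216.5438596491228 plane [0.432  0.0296 0.03  ] topmean [0.433  0.0312 0.038 ] bb [0.418 0.016 0.035] [0.448 0.045 0.043]
top bot 56 279.26785714285717 181.25 plane [0.5406 0.2481 0.03  ] topmean [0.5307 0.2461 0.095 ] bb [0.521 0.236 0.093] [0.544 0.256 0.099]
side blue 145 252.78620689655173 258.4413793103448 plane [0.467  0.3538 0.03  ] topmean [0.4679 0.3548 0.035 ] bb [0.452 0.337 0.033] [0.483 0.37  0.038]
side green 94 283.86170212765956 224.36170212765958 plane [0.4177 0.1901 0.03  ] topmean [0.4182 0.1917 0.0351] bb [0.403 0.175 0.032] [0.432 0.208 0.037]
side red 80 288.85 196.7125 plane [0.4284 0.0312 0.03  ] topmean [0.4285 0.0357 0.0347] bb [0.414 0.021 0.032] [0.444 0.051 0.037]
```

View pics/crop0.png

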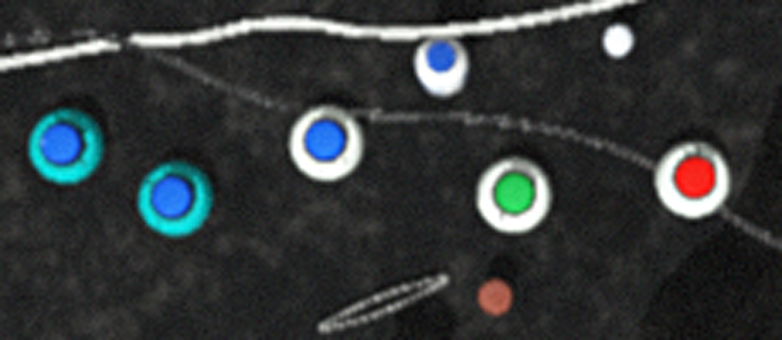

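The crop confirms it: the white body with the blue key is at top pixel (246,207). The turquoise-bodied ones are look-alikes. Blue key is at about (0.468, 0.353) and green at about (0.420, 0.188), with tops at 35 mm in both cameras. I'll close the fingers and travel high.

>>> {"name": "servo_tool", "arguments": {"steps": [{"x": 10, "y": 30, "yaw": 7}, {"x": 29, "y": 87, "yaw": 14}, {"x": 48, "y": 144, "yaw": 21}, {"x": 67, "y": 201, "yaw": 28}, {"x": 86, "y": 258, "yaw": 35}, {"x": 105, "y": 315, "yaw": 42}, {"x": 124, "y": 372, "yaw": 49}, {"x": 143, "y": 429, "yaw": 56}, {"x": 162, "y": 486, "yaw": 63}, {"x": 181, "y": 543, "yaw": 70}, {"x": 200, "y": 600, "yaw": 77}, {"x": 219, "y": 657, "yaw": 84}], "grip": 0, "grip_force": 20}}

```text
schema error: expected keys x, y, z, yaw
```

>>> {"name": "servo_tool", "arguments": {"steps": [{"x": 10, "y": 30, "z": 0, "yaw": 7}, {"x": 29, "y": 87, "z": 0, "yaw": 14}, {"x": 48, "y": 144, "z": 0, "yaw": 21}, {"x": 67, "y": 201, "z": 0, "yaw": 28}, {"x": 86, "y": 258, "z": 0, "yaw": 35}, {"x": 105, "y": 315, "z": 0, "yaw": 42}, {"x": 124, "y": 372, "z": 0, "yaw": 49}, {"x": 143, "y": 429, "z": 0, "yaw": 56}, {"x": 162, "y": 486, "z": 0, "yaw": 63}, {"x": 181, "y": 543, "z": 0, "yaw": 70}, {"x": 200, "y": 600, "z": 0, "yaw": 77}, {"x": 219, "y": 657, "z": 0, "yaw": 84}], "grip": 0, "grip_force": 20}}

```text
time: 1.6
ee_pos: [0.394, 0.138, 0.2526]
tcp_rot: [-180.0, 0.0, 102.8]
wrist_force: [1.4, -0.8, 0.4]
opening: -0.0003
```

>>> {"name": "servo_tool", "arguments": {"steps": [{"x": 18, "y": 50, "z": 0, "yaw": 0}, {"x": 36, "y": 105, "z": 0, "yaw": 0}, {"x": 55, "y": 160, "z": 0, "yaw": 0}, {"x": 74, "y": 215, "z": -20, "yaw": 0}, {"x": 74, "y": 215, "z": -60, "yaw": 0}, {"x": 74, "y": 215, "z": -100, "yaw": 0}, {"x": 74, "y": 215, "z": -135, "yaw": 0}, {"x": 74, "y": 215, "z": -160, "yaw": 0}, {"x": 74, "y": 215, "z": -170, "yaw": 0}, {"x": 74, "y": 215, "z": -170, "yaw": 0}]}}

```text
time: 2.85
ee_pos: [0.4678, 0.3528, 0.0823]
tcp_rot: [-179.9, 0.0, 102.8]
wrist_force: [0.7, 0.3, -0.1]
opening: 0.0002
```

Run:
```python
from h import *
im,d=camera("side");o=get_obs();print(o["time"],o["ee_pos"],o["wrist_force"])
a=cv2.resize(im[200:310,200:320],None,fx=4,fy=4,interpolation=cv2.INTER_CUBIC)
im,d=camera("top");b=cv2.resize(im[150:260,200:280],None,fx=4,fy=4,interpolation=cv2.INTER_CUBIC)
save("c1.png",np.hstack([a,b]))
```

```text
2.9 [0.46818141 0.35309742 0.08322418] [0.26867738 0.49311071 0.89901542]
```

View pics/c1.png

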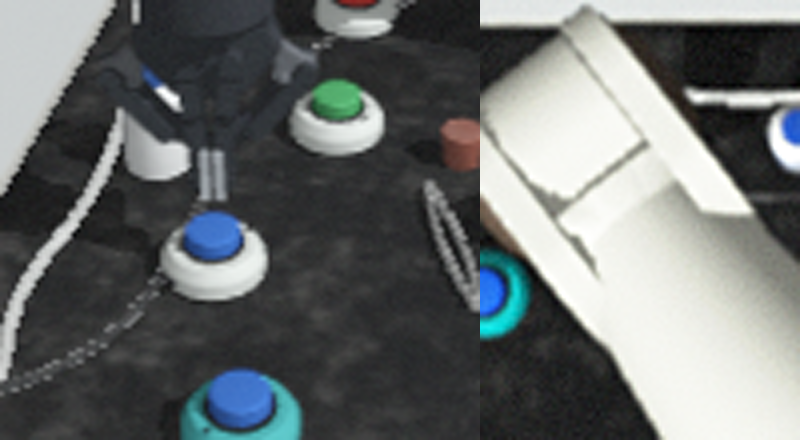

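The side view shows the closed tips at crop (213,195), centred above the blue key at (213,235). The bottle stands behind and clear. Descending slowly.

>>> {"name": "servo_tool", "arguments": {"steps": [{"x": 0, "y": 0, "z": -10, "yaw": 0}, {"x": 0, "y": 0, "z": -18, "yaw": 0}, {"x": 0, "y": 0, "z": -22, "yaw": 0}, {"x": 0, "y": 0, "z": -24, "yaw": 0}, {"x": 0, "y": 0, "z": -26, "yaw": 0}, {"x": 0, "y": 0, "z": -28, "yaw": 0}, {"x": 0, "y": 0, "z": -30, "yaw": 0}, {"x": 0, "y": 0, "z": -30, "yaw": 0}]}}

```text
time: 3.95
ee_pos: [0.4685, 0.3534, 0.0539]
tcp_rot: [180.0, -0.0, 102.8]
wrist_force: [-0.7, 0.2, 2.0]
opening: 0.0
```

Run:
```python
from h import *
F=[];Z=[]
for i in range(8):
    im,d=camera("side");o=get_obs();F.append(o["wrist_force"]);Z.append(o["ee_pos"])
print(o["time"],np.mean(Z,0),np.std(Z,0),np.mean(F,0),np.std(F,0))
save("c2.png",cv2.resize(im[200:310,200:320],None,fx=5,fy=5,interpolation=cv2.INTER_CUBIC))
```

```text
4.35 [0.46851323 0.35334022 0.05391726] [8.00189548e-06 9.46315411e-06 4.07585767e-05] [0.21573607 0.01954532 1.75999942] [0.43638419 0.54734526 0.38533137]
```

View pics/c2.png

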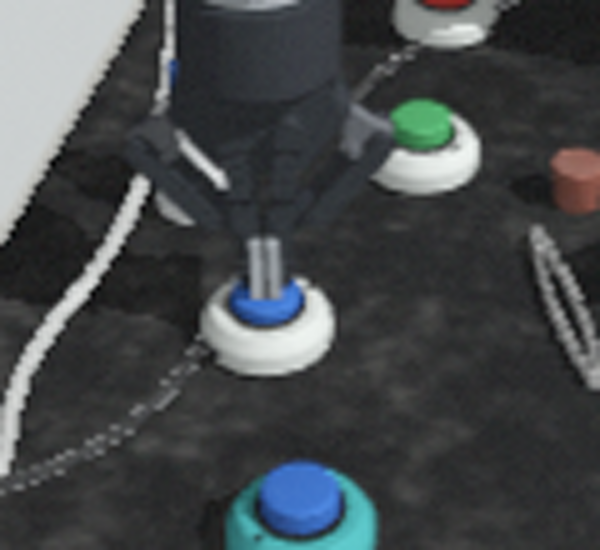

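The tips are on the blue key near its middle at (265,297). The force is 1.8 N, or roughly 2.5 mm of travel, so the press isn't complete yet. I'll go 2.5 mm further.

>>> {"name": "servo_tool", "arguments": {"steps": [{"x": 0, "y": 0, "z": -1, "yaw": 0}, {"x": 0, "y": 0, "z": -2, "yaw": 0}, {"x": 0, "y": 0, "z": -2.5, "yaw": 0}, {"x": 0, "y": 0, "z": -2.5, "yaw": 0}]}}

```text
time: 4.85
ee_pos: [0.4685, 0.3533, 0.0513]
tcp_rot: [180.0, -0.0, 102.8]
wrist_force: [-0.3, -0.4, 3.2]
opening: -0.0002
```

Run:
```python
from h import *
F=[];Z=[]
for i in range(8):
    im,d=camera("side");o=get_obs();F.append(o["wrist_force"]);Z.append(o["ee_pos"])
print(o["time"],np.mean(Z,0),np.mean(F,0),np.std(F,0))
save("c3.png",cv2.resize(im[200:310,200:320],None,fx=5,fy=5,interpolation=cv2.INTER_CUBIC))
```

```text
5.25 [0.4685151  0.35333863 0.05138481] [-0.21774278 -0.23002513  3.04177061] [0.45323005 0.42015197 0.48092271]
```

View pics/c3.png

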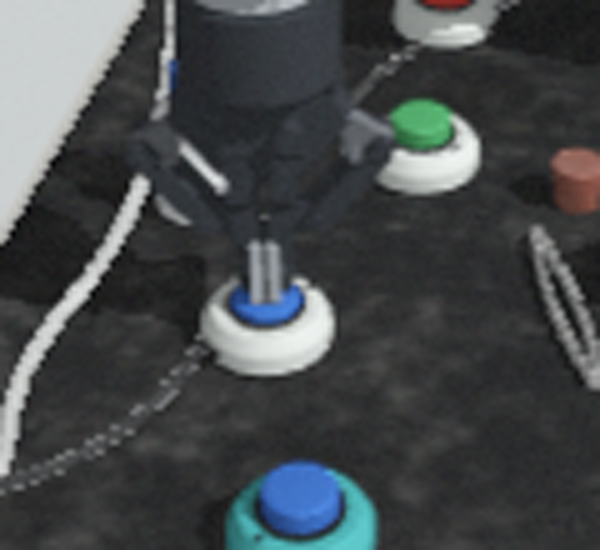

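3.0 N and about 5.5 mm of travel: the blue key is pressed and the puck hasn't moved. Now I'll lift straight up, then go across to green.

>>> {"name": "servo_tool", "arguments": {"steps": [{"x": 0, "y": 0, "z": 4, "yaw": 0}, {"x": 0, "y": 0, "z": 15, "yaw": 0}, {"x": 0, "y": 0, "z": 50, "yaw": 0}, {"x": 0, "y": 0, "z": 80, "yaw": 0}, {"x": -8, "y": -28, "z": 80, "yaw": 0}, {"x": -20, "y": -70, "z": 80, "yaw": 0}, {"x": -33, "y": -115, "z": 80, "yaw": 0}, {"x": -44, "y": -152, "z": 80, "yaw": 0}, {"x": -49, "y": -165, "z": 70, "yaw": 0}, {"x": -49, "y": -165, "z": 50, "yaw": 0}, {"x": -49, "y": -165, "z": 32, "yaw": 0}, {"x": -49, "y": -165, "z": 32, "yaw": 0}]}}

```text
time: 6.75
ee_pos: [0.4188, 0.1881, 0.0822]
tcp_rot: [-179.9, -0.0, 102.8]
wrist_force: [0.2, 0.2, 0.0]
opening: 0.0003
```

Run:
```python
from h import *
im,d=camera("side");o=get_obs();print(o["time"],o["ee_pos"],o["wrist_force"])
save("c4.png",cv2.resize(im[180:290,220:340],None,fx=5,fy=5,interpolation=cv2.INTER_CUBIC))
hsv=cv2.cvtColor(im,cv2.COLOR_RGB2HSV);m=cv2.inRange(hsv,(100,120,60),(130,255,255))
k=np.zeros_like(m);k[248:275,240:268]=m[248:275,240:268];v,u=np.nonzero(k);P=np.array([world("side",a,b,d[b,a]) for a,b in zip(u,v)]);print(len(u),u.mean(),v.mean(),np.percentile(P[:,2],90))
```

```text
6.8 [0.41922047 0.18839379 0.08313539] [-0.22100053  1.04839315  0.39549837]
144 252.75694444444446 258.4791666666667 0.03633641617069427
```

View pics/c4.png

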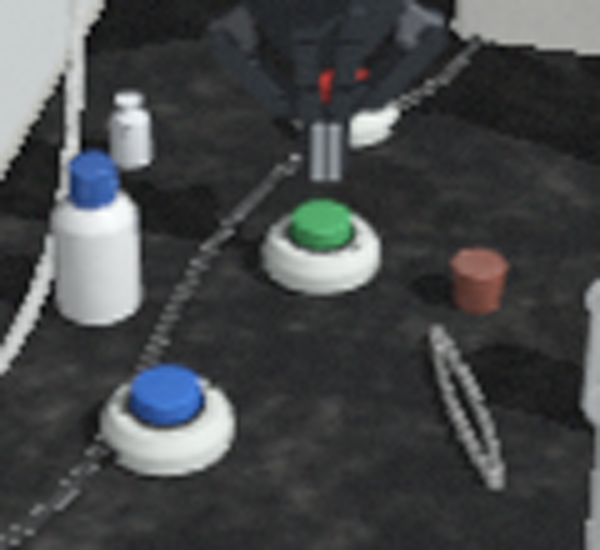

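The blue key is up and its puck is unmoved: centroid (252.8,258.5), the same as before. The tips at crop (326,180) stand over the green key at (322,222). Pressing in the same way down to z 0.0515.

>>> {"name": "servo_tool", "arguments": {"steps": [{"x": 0, "y": 0, "z": -10, "yaw": 0}, {"x": 0, "y": 0, "z": -18, "yaw": 0}, {"x": 0, "y": 0, "z": -22, "yaw": 0}, {"x": 0, "y": 0, "z": -24, "yaw": 0}, {"x": 0, "y": 0, "z": -26, "yaw": 0}, {"x": 0, "y": 0, "z": -28, "yaw": 0}, {"x": 0, "y": 0, "z": -30, "yaw": 0}, {"x": 0, "y": 0, "z": -31.5, "yaw": 0}, {"x": 0, "y": 0, "z": -31.5, "yaw": 0}]}}

```text
time: 7.92
ee_pos: [0.4193, 0.1884, 0.0517]
tcp_rot: [-180.0, -0.0, 102.8]
wrist_force: [-0.3, -0.5, 3.6]
opening: 0.0002
```

Run:
```python
from h import *
F=[];Z=[]
for i in range(8):
    im,d=camera("side");o=get_obs();F.append(o["wrist_force"]);Z.append(o["ee_pos"])
print(o["time"],np.mean(Z,0),np.mean(F,0),np.std(F,0))
save("c5.png",cv2.resize(im[180:290,220:340],None,fx=5,fy=5,interpolation=cv2.INTER_CUBIC))
```

```text
8.325 [0.41930503 0.18841795 0.0517509 ] [ 0.09282022 -0.22470246  2.77431544] [0.47138496 0.47668551 0.31565242]
```

View pics/c5.png

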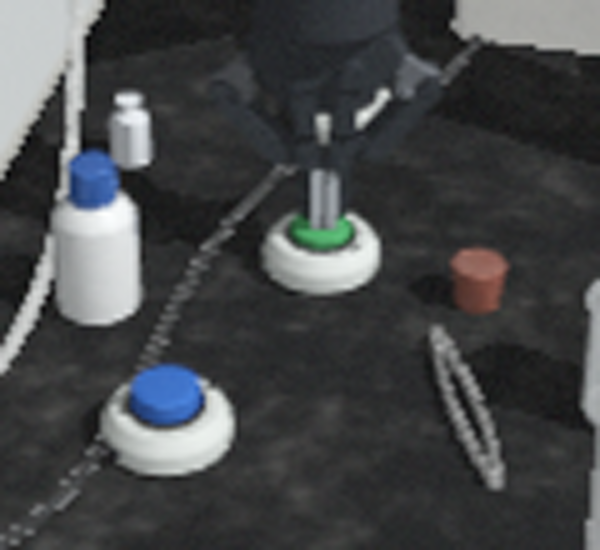

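2.8 N and about 5 mm: the green key is pressed and its puck is still in place. Withdrawing.

>>> {"name": "servo_tool", "arguments": {"steps": [{"x": 0, "y": 0, "z": 4, "yaw": 0}, {"x": 0, "y": 0, "z": 15, "yaw": 0}, {"x": 0, "y": 0, "z": 50, "yaw": 0}, {"x": 0, "y": 0, "z": 90, "yaw": 0}, {"x": 0, "y": 0, "z": 140, "yaw": 0}, {"x": 0, "y": 0, "z": 180, "yaw": 0}, {"x": 0, "y": 0, "z": 200, "yaw": 0}, {"x": 0, "y": 0, "z": 200, "yaw": 0}, {"x": 0, "y": 0, "z": 200, "yaw": 0}]}}

```text
time: 9.45
ee_pos: [0.419, 0.1883, 0.2508]
tcp_rot: [-179.9, -0.0, 102.8]
wrist_force: [-0.7, -0.5, -0.2]
opening: 0.0002
```

Run:
```python
from h import *
im,d=camera("side");o=get_obs();print(o["time"],o["ee_pos"],o["wrist_force"])
save("c6.png",cv2.resize(im[170:350,200:340],None,fx=3.3,fy=3.3,interpolation=cv2.INTER_CUBIC))
hsv=cv2.cvtColor(im,cv2.COLOR_RGB2HSV)
for n,(u0,v0,u1,v1),(lo,hi) in [("blue",(240,248,268,275),(100,130)),("green",(272,216,298,240),(45,85)),("red",(278,190,302,210),(0,8))]:
    m=cv2.inRange(hsv,(lo,120,60),(hi,255,255));k=np.zeros_like(m);k[v0:v1,u0:u1]=m[v0:v1,u0:u1]
    v,u=np.nonzero(k);P=np.array([world("side",a,b,d[b,a]) for a,b in zip(u,v)]);print(n,len(u),u.mean(),v.mean(),np.percentile(P[:,2],90))
```

```text
9.5 [0.4189494  0.18824452 0.25053645] [ 0.33970697 -0.43100885 -0.69033589]
blue 145 252.78620689655173 258.4413793103448 0.036051832686115906
green 93 283.8494623655914 224.31182795698925 0.036113100307370034
red 81 288.8888888888889 196.66666666666666 0.03597577178568106
```

View pics/c6.png

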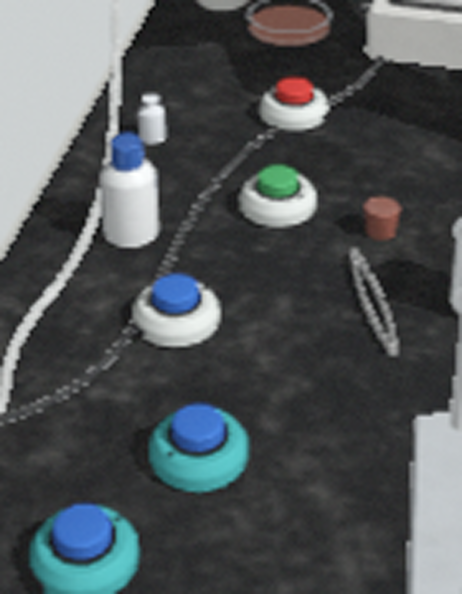

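All keys are up: blue at crop (176,295), green (278,181) and red (295,91). The pucks haven't moved and the gripper is clear.

```bash
python3 -c "
from workcell import job_done;print(job_done())"
```

```text
the job is handed in; nothing more can be done
None
```

I pressed the blue key and let it come up, then did the same with the green key, using the closed fingertips. I then withdrew about 200 mm straight up and handed the job in at about 9.5 s.

- **Blue press:** it stopped at 1.8 N at first, short of counting. I pressed on without lifting to 3.0 N, about 5 mm down by the wrist force and tip height.
- **Green press:** 2.8 N, also about 5 mm down.
- **Last checks:** the side picture shows all three keys up, with their tops at about 36 mm. The blue, green and red key positions are within 0.1 pixel of where they started. The gripper stands clear, and neither the red switch nor the turquoise look-alikes were touched.
- **Not checked directly:** the keys' own travel can't be read, so the press depths are worked out from force and height. The top and side cameras differed by up to about 5 mm on where the keys were, so I aimed between the two.

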